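Stand the headstock blank up in the gluing jig

TASK

Lift the steel weight off the dark wooden blank and set it down upright in the blue tray. Then push the blank square against the jig's fence and tip it up so that it stands on the edge nearest the fence, leaning flat against the fence, and only then swing the brass keeper arm, which may be in the way at first, fully across in front of it. Leave the glue bottle, the green tin, the amber jar and the screwdriver where they are.

Things in the scene. Friction and masses are not known exactly. Their poses are not given: they have to be found in the camera images.
- jig: Fixed plywood jig, fence to the robot's left. Origin: on the bench below the middle of the fence's foot; x points from the open front to the fence, y along the fence to the keeper's side, z up. Board: 36 mm high, y -68 to 68 mm, from x = -95 mm (front) to past the fence. A wing on its +y side (x -35 to 11, y 66 to 122, 36 mm high) bears the keeper's post (16 mm diameter, at x = -14, y = 104).
- fence_foot (a point): Middle of the line where the fence's face meets the top of the board, 36 mm above the bench. The fence is pale wood, 136 mm wide, 95 mm tall, and leans back, away from the front, by 8 degrees (0.14 rad).
- keeper (a joint): Brass keeper arm turning level about its post. 0: points along the jig's +y, outwards; 1.57: along -x, to the front; 3.14 (its stop): along -y, across the standing blank, 3 mm clear. 12 mm wide, 92 to 104 mm above the bench, 80 mm long from the axis; stays where left (friction 0.06 N m). Starts at 0.7 to 2.3: above about 1.4 it hangs over the lying blank, in the way of tipping it.
- keeper_knob (a point): Centre of the top of the red round knob (16 mm diameter, 26 mm tall, its top 130 mm above the bench) on the keeper arm, 68 mm from its axis.
- blank: Loose dark wooden blank, white dots on top, 125 (x) by 130 (y) by 12 mm, about 0.17 kg. Origin: centre of its underside. Starts flat on the board, x towards the fence within 0.1 rad, far edge up to 20 mm short of the fence, near edge overhanging the board's front by 30 mm or more: fingertips fit under it. Standing, its x axis points down, its underside faces the front, its top lies on the fence.
- weight: Loose steel weight, about 0.35 kg: a round foot of 48 mm diameter, 26 mm high, a neck, and on top a round grip of 30 mm diameter from 40 to 54 mm above its underside. Origin: centre of its underside. It starts standing on the blank.
- tray: Fixed blue plastic tray, 130 by 130 mm, 18 mm high, wall and floor 5 mm. Origin: centre of its underside.
- glue: Yellow glue bottle, 56 mm diameter, 130 mm tall, standing loose. Origin: centre of its underside. To be left alone.
- tin: Green tin, 60 mm diameter, 70 mm tall, standing loose. Origin: centre of its underside. To be left alone.
- polish: Amber jar with a black cap, 42 mm diameter, 60 mm tall, standing loose on the bench beside the jig, on the keeper's side. Origin: centre of its underside. To be left alone.
- driver: Screwdriver lying on the bench to the right of the jig's front, about 170 mm long, under 35 mm high. Origin: middle of its underside. To be left alone.
Not all that is in view belongs to the job. What is shaped like the tray but red is not meant. Of the things shaped like the blank, the wooden one is meant.

How it is judged:
On the way, in this order (a step that is already met when the one before it is completed fails the run):
1. the weight stands in the tray, at rest (horizontal distance between weight and tray below 0.05 m and z of weight in the frame of tray below 0.01 m and angle between weight's own z axis and vertical below 0.15 rad and linear speed of weight below 0.02 m/s), for 0.2 s.
2. the blank stands on its edge, leaning on the fence, with the keeper not yet across (angle between blank's own x axis and vertical above 2.85 rad and x of blank in the frame of jig above -0.025 m and angle between the y axis of blank and the y axis of jig, either way round below 0.12 rad and value of joint keeper below 2.8 rad), for 0.2 s.
3. the keeper is fully across in front of the standing blank (value of joint keeper above 2.97 rad and angle between blank's own x axis and vertical above 2.85 rad), for 0.2 s.
At the end, for the whole second after the job is handed in: Weight upright at rest on the tray floor (within 50 mm of its centre); blank at rest on its fence-side edge, within 0.15 rad of flat on the fence, square to it within 0.12 rad, centred within 30 mm; keeper within 0.17 rad of its stop across the blank; bystanders within 30 mm (all of step 1 and all of step 3 and x of blank in the frame of jig between -0.025 and 0.01 m and z of blank in the frame of jig between 0.085 and 0.11 m and y of blank in the frame of jig between -0.03 and 0.03 m and angle between the y axis of blank and the y axis of jig, either way round below 0.12 rad and linear speed of blank below 0.02 m/s); the robot touches nothing.
It fails at once if the glue bottle is moved by over 30 mm or tipped (distance of glue from where it was at the start of the episode above 0.03 m or angle between glue's own z axis and vertical above 0.4 rad).
It fails at once if the tin is moved by over 30 mm or tipped (distance of tin from where it was at the start of the episode above 0.03 m or angle between tin's own z axis and vertical above 0.4 rad).
It fails at once if the amber jar is moved by over 30 mm or tipped (distance of polish from where it was at the start of the episode above 0.03 m or angle between polish's own z axis and vertical above 0.4 rad).
It fails at once if the screwdriver is moved by over 30 mm (distance of driver from where it was at the start of the episode above 0.03 m).
It also fails if it takes over 72 s, if anything falls off the work surface, if the arm or the gripper's body presses on something with over 40 N, if the wrist force passes 120 N, or if a joint passes its speed limit or range.

ROBOT

A 7-joint arm with a two-finger parallel gripper is mounted at the origin on the work surface. World frame = base frame: x ahead of the robot, y to its left, z up, the work surface at z = 0. Lengths are in m, angles in rad, forces in N, time in s.
With the tool pointing down it reaches from about 0.4 to 0.85 m from the base axis. Payload 10.4 kg.
Tool frame: the origin (TCP) lies on the centre line of the jaws, within the pads' length; the fingertips stand 11 mm ahead of it and the grasp point (between the pads) lies 8 mm behind it; z points along the fingers, y is the line along which they close (so a half turn about z gives the same grasp; the last joint's range is limited). The gripper opens to 87 mm and grips with 3 to 60 N. Pads are 19 mm wide; open, the fingers measure 117 mm over their backs; the gripper's body (75 mm by 190 mm) begins 51 mm behind the grasp point.
Start: joints at [-1.345, 0.332, -0.065, 1.46, 0.022, 1.35, -0.088], TCP at [0.154, 0.606, 0.234] pointing down, gripper open.
Joint ranges: [-2.6, 2.6], [-0.5, 2.12], [-1.47, 1.34], [0.16, 2.42], [-1.27, 4.41], [0.06, 2.06], [-2.6, 2.6]. Speed limits (rad/s): [2.22, 2.22, 2.79, 2.79, 3.14, 3.14, 3.14].

INTERFACE

Orientations are given as a unit quaternion [x, y, z, w].
In Python, from bench import r gives the robot as it stands.
- The arm moves only by the shell command python3 -m pendant 'ROWS' [OPENING] [FORCE]. ROWS is JSON, a list of rows, each a list of 4 numbers: the shift along the tool's x, y, z in m, then the turn about the tool's z in rad. A call has 1 to 8 rows; each row shifts and turns the commanded pose from where the row before left it, along the tool's axes as they then stand; what a row does not reach is not made up. A row lasts 1/12 s, in which the tool goes at most 41.7 mm and 7.16 degrees, less where a joint would pass 70% of its speed; a pose out of reach is approached as far as the arm can. A call with a gripper value outside its range is refused whole. OPENING is the opening, from 0 (shut) to 1 (fully open), set as the call begins (- or left out, the last holds). The fingers move at their own pace and stop on an object; FORCE is the grip in N (left out, the last holds). Time passes only in rows, so rows that do not move let the fingers close. It gives the time, the measured TCP pose, the force, the opening and the grip force at its end, in the units of the state.
- r.read_state(): the state, without advancing time (a new reading comes with each control period).
- r.camera(name): name is "scene" or "top"; returns a dict with "img" (420x560x3 uint8, red, green, blue), "camera_matrix" (3x3 intrinsics, pixels), "xyz" and "attitude" of the camera in the world. Camera axes: x right, y down, z forward; pixel columns grow to the right and rows downward; lengths in m; the calibration is good to about 2 mm. A picture is of the moment at which its call begins. There is no depth.
- r.close_job(): hands the job in; it is judged then, once.
Trained networks look in the newest picture that a camera, given by its name, has taken for a name from the list of things; names that differ only in an ending like _2 or _b are one class to them, and where a whole thing is asked for, a point or a joint stands for the part that bears it (a point fixed in the world has none). Each returns a list of dicts, best first, with "score" (0 to 1); they miss things now and then, are a little off and sometimes report something else, mostly with a low value. They report only what shows in the picture. A call takes as long as a camera call. They do not tell look-alikes from the thing itself.
- r.outline_of(thing, camera): "mask" (420x560 bool, what is visible of it) and "bbox" ([centre column, centre row, width, height] in pixels, round what is visible of it).
The state is a dict: "time": time; "joint_positions": joint angles; "joint_vel": joint speeds; "joint_torque": joint torques, N m; "ee_pos": TCP position; "eef_rot": TCP orientation; "ft_force": force on the tool from outside, world axes, zero at the start; "torque": the same for the moment, N m; "width": finger opening in m; "grip_force": force on a finger pad.
Only numpy, scipy, OpenCV 4.12 (cv2) and the standard library are available. Lean on these libraries where they do the work, as an engineer would, in place of code of your own. Each camera call takes 0.05 s, during which the arm holds its last target. There are 200 camera calls.

## Working session

There is one attempt and no reset: what is moved stays moved. The work goes in short steps, Python scripts to look and compute and a shell command to move; the robot and the scene stay as the last step left them, time stands still between calls to the robot, and variables do not carry over. Pictures are saved under pics/ and viewed, at most 10 in all, crops included, and the job is handed in when it is done.

```bash
ls; mkdir -p pics; python3 - <<'E'
from bench import r
import cv2
for n in("scene","top"):
    c=r.camera(n); cv2.imwrite(f"pics/{n}0.png",c["img"][:,:,::-1]); print(n,c["camera_matrix"],c["xyz"],c["attitude"])
s=r.read_state();print(s)
E
```

```text
pics
scene [[460.54661025   0.         278.78223219]
 [  0.         460.54661025 215.58366531]
 [  0.           0.           1.        ]] [1.4464527 0.1026422 0.8543974] [ 0.60240908  0.6748742  -0.31527026 -0.28679744]
top [[489.09531514   0.         285.52748053]
 [  0.         489.09531514 206.40855546]
 [  0.           0.           1.        ]] [0.24123739 0.00514513 1.33663886] [-0.66781328  0.73690711 -0.07882862  0.06913305]
{'time': 0.1, 'joint_positions': array([-1.34458814,  0.33280944, -0.06469806,  1.46084169,  0.02159518,
        1.34985443, -0.08848703]), 'joint_vel': array([-0.00014851,  0.00065457, -0.00071203, -0.00261065,  0.00088304,
       -0.00022064, -0.00137075]), 'joint_torque': array([ 1.54425652e-03, -6.24545360e+01,  2.45161552e-02, -3.90712237e+01,
       -6.15367549e-02,  3.66909499e-02,  8.25737584e-05]), 'ee_pos': array([0.15382974, 0.60545231, 0.23284046]), 'eef_rot': array([ 1.24069063e-01,  9.92273398e-01, -6.06718809e-04, -5.14526740e-05]), 'ft_force': array([-1.21434758, -0.17930155, -0.25218726]), 'torque': array([-0.00990636, -0.02661481, -0.02992214]), 'grip_force': 0.0, 'width': 0.08720898583840582}
```

View pics/scene0.png

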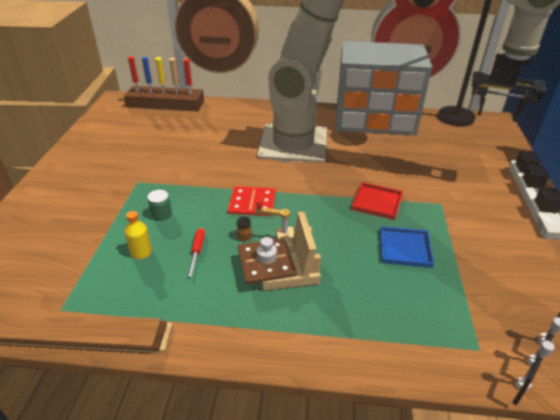

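View pics/top0.png

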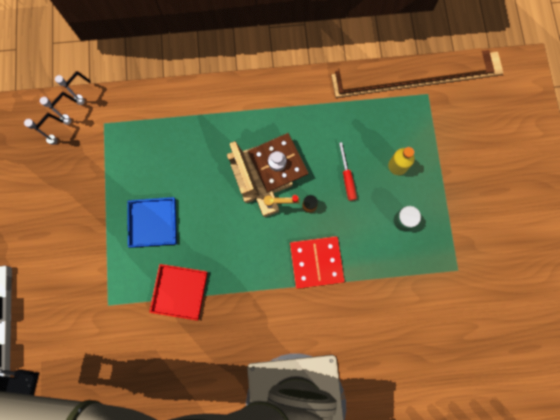

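The top view shows the jig with its fence at (243,170), the weight at (278,160), the knob near (296,199), the blue tray at (152,222) and the jar at (310,204). Next I'll measure these.

```bash
cat > h.py <<'E'
from bench import r
import numpy as np, cv2
from scipy.spatial.transform import Rotation as R
def cam(n):
    c=r.camera(n); return c
def ray(c,u,v):
    K=c["camera_matrix"]; d=R.from_quat(c["attitude"]).as_matrix()@np.linalg.solve(K,[u,v,1.]); return np.array(c["xyz"]),d
def at(c,u,v,z):
    o,d=ray(c,u,v); return o+d*(z-o[2])/d[2]
def proj(c,P):
    P=np.atleast_2d(P); p=(P-c["xyz"])@R.from_quat(c["attitude"]).as_matrix(); q=p@c["camera_matrix"].T; return q[:,:2]/q[:,2:]
def tri(c1,p1,c2,p2):
    o1,d1=ray(c1,*p1);o2,d2=ray(c2,*p2)
    s=np.linalg.lstsq(np.c_[d1,-d2],o2-o1,rcond=None)[0]
    a,b=o1+d1*s[0],o2+d2*s[1]; return (a+b)/2,np.linalg.norm(a-b)
E
python3 - <<'E'
from h import *
np.set_printoptions(precision=4,suppress=True)
C={n:cam(n) for n in("top","scene")}
for t in "jig keeper keeper_knob fence_foot blank weight tray glue tin polish driver".split():
    for n in C:
        for o in r.outline_of(t,n)[:3]:
            m=o["mask"];v,u=np.nonzero(m)
            if len(u)==0: continue
            print(t,n,round(o["score"],2),np.round(o["bbox"],1),len(u),"cen",u.mean().round(1),v.mean().round(1))
            np.save(f"m_{t}_{n}.npy",m) if o is r else None
c=C["top"]["img"]; cv2.imwrite("pics/topc.png",cv2.resize(c[125:225,220:330,::-1],None,fx=6,fy=6,interpolation=cv2.INTER_CUBIC)[:600,:660])
c=C["scene"]["img"]; cv2.imwrite("pics/scenec.png",cv2.resize(c[190:300,220:340,::-1],None,fx=5,fy=5,interpolation=cv2.INTER_CUBIC))
E
```

```text
jig top 0.73 [265.6 181.2  71.2  74.1] 1749 cen 254.5 182.5
jig scene 0.68 [288.9 244.6  62.9  91. ] 2280 cen 295.0 249.0
jig scene 0.32 [138.5 235.1  24.2  50.8] 914 cen 136.5 237.0
keeper top 0.58 [281.7 200.6  37.2   9.9] 190 cen 279.6 200.0
keeper scene 0.54 [273.1 210.9  38.6  18.4] 305 cen 271.5 210.2
keeper_knob top 0.65 [282.3 201.2  37.2  15.5] 212 cen 280.0 200.3
keeper_knob scene 0.8 [269.9 208.9  35.   17.8] 293 cen 270.0 210.1
fence_foot top 0.68 [263.1 180.5  77.4  76.6] 1884 cen 255.0 182.6
fence_foot scene 0.61 [285.1 245.1  67.6  94.4] 2388 cen 294.5 248.8
blank top 0.74 [277.4 163.9  65.   58.2] 1797 cen 277.7 162.4
blank top 0.56 [318.7 262.3  54.8  53.8] 2255 cen 316.3 262.0
blank scene 0.78 [267.5 260.8  57.   45.8] 1644 cen 265.7 262.5
blank scene 0.58 [251.5 202.2  44.3  30.5] 1056 cen 249.9 199.6
weight top 0.74 [278.2 161.7  18.1  18.7] 287 cen 276.6 161.1
weight top 0.3 [282.4 201.5  39.1  15. ] 232 cen 280.1 200.2
weight scene 0.96 [266.1 252.2  21.9  26.4] 428 cen 266.4 251.3
tray top 0.78 [179.9 294.   53.3  52.8] 2412 cen 178.8 292.1
tray top 0.58 [150.7 223.8  51.3  49.6] 2259 cen 151.9 222.3
tray scene 0.82 [379.  200.7  47.3  36.7] 1364 cen 376.9 200.3
tray scene 0.73 [245.9 227.4  19.9  23.7] 319 cen 243.1 228.5
tray scene 0.61 [407.4 249.6  54.9  42.9] 1870 cen 405.6 246.8
glue top 0.57 [400.8 162.7  27.1  26.6] 536 cen 401.5 160.6
glue scene 0.59 [137.6 231.9  27.2  46.3] 902 cen 136.8 237.1
tin top 0.64 [408.6 221.2  24.2  25.5] 525 cen 407.0 218.3
tin top 0.32 [263.8 180.6  74.9  69.3] 1614 cen 253.3 181.5
tin scene 0.63 [160.1 203.7  25.8  25.8] 593 cen 159.1 205.4
polish top 0.71 [310.1 201.8  16.2  17.6] 230 cen 309.5 203.5
polish top 0.55 [276.8 163.6  61.3  59.9] 1804 cen 277.9 162.5
polish scene 0.65 [245.6 227.3  18.2  21.5] 336 cen 243.3 228.2
```

View pics/topc.png

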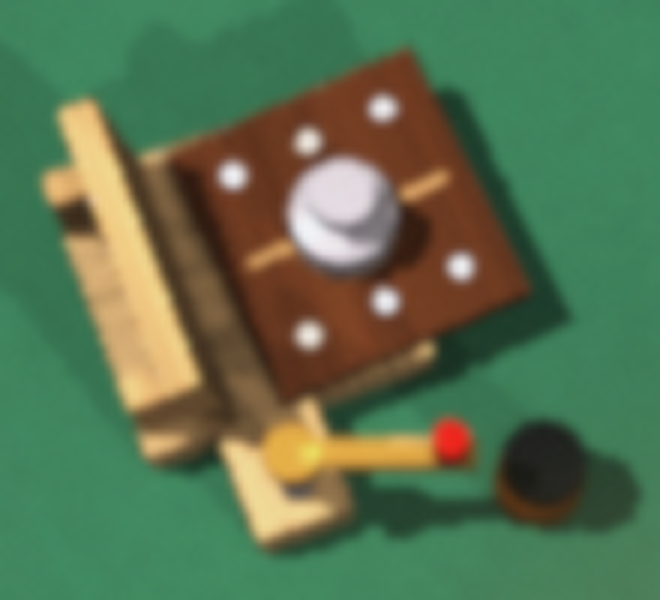

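View pics/scenec.png

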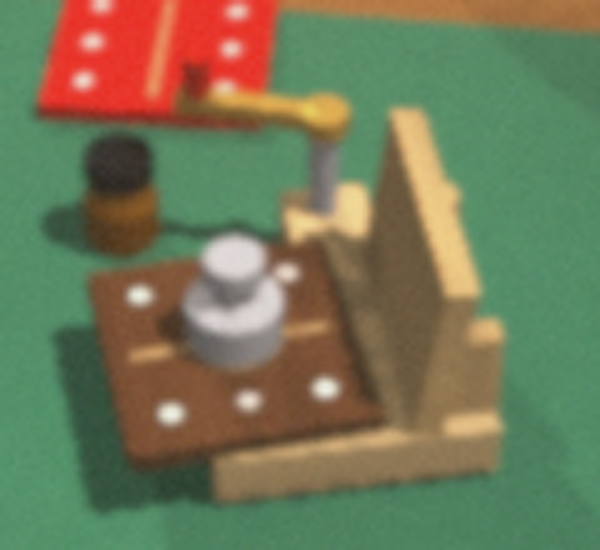

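Both crops show the weight on the dark blank, whose far edge is a bit short of the fence. The keeper points right over the bench at about 1.2 rad, with its knob at crop (452,440), and the jar is beyond the knob. I'll fit the poses from corner points.

```bash
cat > fit.py <<'E'
from h import *
from scipy.optimize import least_squares
np.set_printoptions(precision=4,suppress=True)
T=cam("top");S=cam("scene")
t=lambda x,y:(220+(x+.5)/6-.5,125+(y+.5)/6-.5)
s=lambda x,y:(220+(x+.5)/5-.5,190+(y+.5)/5-.5)
def fit(cors,x0):
    def f(p):
        M=R.from_euler("z",p[2]).as_matrix()
        return np.concatenate([(proj(c,M@np.array(L)+[p[0],p[1],0])[0]-px) for c,L,px in cors])
    q=least_squares(f,x0,loss="soft_l1"); print(q.x, f(q.x).round(1)); return q.x
zf=.130
J=fit([(T,[.0132,-.068,zf],t(95,98)),(T,[.0132,.068,zf],t(200,382)),(S,[.0132,.068,zf],s(390,108)),(S,[.0132,-.068,zf],s(445,295)),
 (S,[-.095,-.068,.036],s(215,460)),(S,[-.095,-.068,0],s(218,500)),(T,[-.035,.122,.036],t(352,505)),(T,[.011,.122,.036],t(268,545)),(T,[-.095,.068,.036],t(435,347))],[.5,.1,1.7])
B=fit([(T,[-.0625,-.065,.048],t(412,48)),(T,[-.0625,.065,.048],t(530,292)),(T,[.0625,.065,.048],t(288,398)),(T,[.0625,-.065,.048],t(175,152)),
 (S,[-.0625,.065,.048],s(92,275)),(S,[-.0625,-.065,.048],s(135,458)),(S,[.0625,-.065,.048],s(382,412))],[.5,.0,1.7])
M=R.from_euler("z",J[2]).as_matrix()
def injig(P): return M.T@(np.array(P)-[J[0],J[1],0])
print("blank in jig",injig([B[0],B[1],.036]),B[2]-J[2])
W,e=tri(T,t(347,190),S,s(234,258)); print("weight grip top (z .102?)",W,e,injig(W), at(T,*t(347,190),.102), at(S,*s(234,256),.102))
k=at(T,*t(451,438),.130); kj=injig(k); print("knob",k,kj,"angle",np.arctan2(-(kj[0]+.014),kj[1]-.104), np.hypot(kj[0]+.014,kj[1]-.104))
print("post world",M@[-.014,.104,0]+[J[0],J[1],0])
hsv=cv2.cvtColor(T["img"],cv2.COLOR_RGB2HSV)
m=cv2.inRange(hsv,(105,120,40),(130,255,255)); n,l,st,ce=cv2.connectedComponentsWithStats(m); i=1+st[1:,4].argmax(); print(st[i],ce[i],at(T,*ce[i],.012))
rc=cv2.minAreaRect(np.argwhere(l==i)[:,::-1].astype(np.float32)); print(rc,at(T,*rc[0],.018))
print("jar",at(T,*t(545,462),.06),injig(at(T,*t(545,462),.06)))
E
python3 fit.py
```

```text
[0.6197 0.0602 1.8517] [-1.4  0.6 -0.1  0.5 -1.  -0.2 -0.  -0.5 -0.4  0.3 -0.8  2.4  0.4 -0.
 -1.4 -0.5 -0.4  0.5]
[ 0.6419 -0.0156  1.9118] [-0.7 -0.4 -0.1 -0.4 -1.3  0.8 -2.1  0.4 -2.6 -0.6 -2.4 -0.2 -0.2  0.3]
blank in jig [-0.0789 -0.0004  0.036 ] 0.060082953821501306
weight grip top (z .102?) [ 0.6394 -0.014   0.1015] 0.006091865331514505 [-0.0767  0.0016  0.1015] [ 0.6395 -0.017   0.102 ] [ 0.6384 -0.011   0.102 ]
knob [ 0.5173 -0.0498  0.13  ] [-0.0773  0.1288  0.13  ] angle 1.1965847344680922 0.06796552802583083
post world [0.5236 0.0179 0.    ]
[ 128  198   49   49 2255] [151.7055 222.1055] [0.5139 0.3432 0.012 ]
((151.48336791992188, 221.98440551757812), (47.45917892456055, 48.426422119140625), 88.15238952636719) [0.5131 0.3422 0.018 ]
jar [ 0.5183 -0.0935  0.06  ] [-0.1196  0.14    0.06  ]
```

Jig at (0.620,0.060) with yaw 1.852. The blank is 16 mm short of the fence and skewed 0.06 rad. The keeper is at about 1.2, so it is clear of the blank. I'll turn the tool so its x lies along jig x, then move above the weight.

```bash

python3 -m pendant '[[0,0,0,0.116],[0,0,0,0.116],[0,0,0,0.116],[0,0,0,0.116],[0,0,0,0.116],[0,0,0,0.116],[0,0,0,0.116],[0,0,0,0.116]]' 1 20
python3 -m pendant '[[0,0,0,0.116],[-0.03,0.012,0,0],[-0.03,0.012,0,0],[-0.03,0.012,0,0],[-0.03,0.012,0,0],[-0.03,0.012,0,0],[-0.03,0.012,0,0],[-0.03,0.012,0,0]]'
cat > g.py <<'E'
from h import *
import sys
np.set_printoptions(precision=4,suppress=True)
J=np.array([.6197,.0602,1.8517])
def show(tx=None,ty=None,tz=None):
    s=r.read_state(); M=R.from_quat(s["eef_rot"]).as_matrix(); p=s["ee_pos"]
    Mj=R.from_euler("z",J[2]).as_matrix()
    print("t",s["time"],"p",p,"jig",Mj.T@(p-[J[0],J[1],0]),"yaw err tool x - jig x",np.angle(np.exp(1j*(np.arctan2(M[1,0],M[0,0])-J[2]))),"tilt",M[:,2],"F(jig)",Mj.T@s["ft_force"],"w",s["width"],"g",s["grip_force"])
    if tx is not None: print("to go tool",M.T@(np.array([tx,ty,tz])-p))
if __name__=="__main__": show(*map(float,sys.argv[1:]))
E
python3 g.py .639 -.015 .234
```

```text
time: 2.07
ee_pos: [0.1539, 0.6058, 0.2336]
eef_rot: [0.557, 0.83, 0.0, -0.0]
ft_force: [-0.1, -0.0, 0.1]
width: 0.0873
grip_force: 0.0
time: 2.73
ee_pos: [0.2931, 0.4256, 0.2337]
eef_rot: [0.602, 0.798, 0.0, -0.0]
ft_force: [1.1, -0.1, -0.2]
width: 0.0869
grip_force: 0.0
t 2.7333 p [0.2931 0.4256 0.2337] jig [0.4416 0.2125 0.2337] yaw err tool x - jig x -0.0028812744228685627 tilt [ 0.0001  0.0006 -1.    ] F(jig) [-0.3892 -1.0167 -0.1955] w 0.08689899188993579 g 0.0
to go tool [-0.5186  0.2117 -0.0005]
```

```bash

python3 -m pendant '[[-0.0325,0.0132,0,0],[-0.0325,0.0132,0,0],[-0.0325,0.0132,0,0],[-0.0325,0.0132,0,0],[-0.0325,0.0132,0,0],[-0.0325,0.0132,0,0],[-0.0325,0.0132,0,0],[-0.0325,0.0132,0,0]]' >/dev/null
python3 -m pendant '[[-0.0325,0.0132,0,0],[-0.0325,0.0132,0,0],[-0.0325,0.0132,0,0],[-0.0325,0.0132,0,0],[-0.0325,0.0132,0,0],[-0.0325,0.0132,0,0],[-0.025,0.0132,0,0],[0,0,0,0]]' >/dev/null
python3 g.py .639 -.015 .091
```

```text
t 4.0667 p [0.6165 0.0137 0.2333] jig [-0.0438  0.016   0.2333] yaw err tool x - jig x -0.009199442445698258 tilt [ 0.001  -0.0032 -1.    ] F(jig) [ 0.1137 -0.7635 -0.2272] w 0.08708339770711773 g 0.0
to go tool [-0.0332  0.014   0.1424]
```

```bash

python3 -m pendant '[[-0.016,0.007,0,0],[-0.017,0.007,0,0],[0,0,0.02,0],[0,0,0.02,0],[0,0,0.02,0],[0,0,0,0],[0,0,0,0]]' >/dev/null
python3 g.py .639 -.015 .091
```

```text
t 4.65 p [ 0.6364 -0.0078  0.1732] jig [-0.07    0.0028  0.1732] yaw err tool x - jig x -0.002536849975056432 tilt [-0.0017 -0.     -1.    ] F(jig) [-0.626   0.2505  0.0641] w 0.08701475380581808 g 0.0
to go tool [-0.0076  0.0006  0.0821]
```

```bash

python3 -m pendant '[[-0.0075,0.0005,0,0],[0,0,0.02,0],[0,0,0.02,0],[0,0,0.02,0],[0,0,0.012,0],[0,0,0.01,0],[0,0,0,0],[0,0,0,0]]' >/dev/null
python3 g.py .639 -.015 .091
python3 -c "
from h import *
c=cam('scene')['img'];a=cv2.resize(c[190:300,220:340,::-1],None,fx=4,fy=4);cv2.imwrite('pics/a.png',a)"
```

```text
t 5.3167 p [ 0.6399 -0.0155  0.0922] jig [-0.0783  0.0016  0.0922] yaw err tool x - jig x -0.0030028402204129723 tilt [ 0.0006 -0.     -1.    ] F(jig) [-0.2957 -0.1308  1.0989] w 0.08693940008978493 g 0.0
to go tool [ 0.0007 -0.0007  0.0012]
```

View pics/a.png

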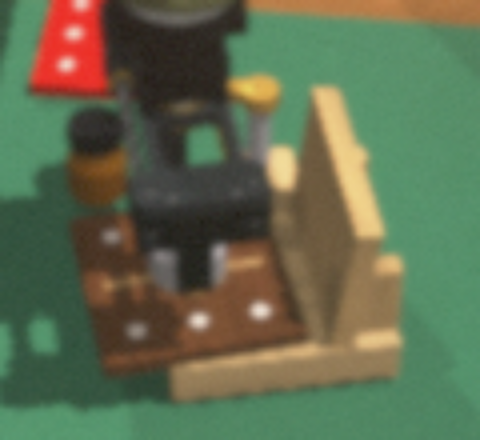

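The near finger hides the grip of the weight, and the two are centred in crop column ~190. Now I'll close and lift.

```bash

python3 -m pendant '[[0,0,0,0],[0,0,0,0],[0,0,0,0],[0,0,0,0],[0,0,0,0],[0,0,0,0],[0,0,0,0],[0,0,0,0]]' 0 30
python3 -m pendant '[[0,0,-0.015,0],[0,0,-0.02,0],[0,0,-0.02,0],[0,0,-0.02,0],[0,0,-0.02,0],[0,0,-0.02,0],[0,0,-0.01,0],[0,0,0,0]]'
python3 g.py .5135 .3427 .20
```

```text
time: 6.03
ee_pos: [0.6394, -0.0153, 0.0915]
eef_rot: [0.602, 0.798, 0.0, -0.0]
ft_force: [-0.5, 0.5, 0.1]
width: 0.0415
grip_force: 0.0
time: 6.7
ee_pos: [0.6405, -0.0155, 0.2188]
eef_rot: [0.602, 0.798, 0.001, 0.001]
ft_force: [0.3, -0.3, 0.3]
width: 0.0006
grip_force: 0.0
t 6.7 p [ 0.6405 -0.0155  0.2188] jig [-0.0785  0.001   0.2188] yaw err tool x - jig x -0.0029740469970782613 tilt [ 0.0037  0.0005 -1.    ] F(jig) [-0.3532 -0.1837  0.3171] w 0.0005648248999871346 g 0.0
to go tool [ 0.3793 -0.024   0.0185]
```

The fingers were still closing when I lifted. I'll check the weight.

```bash

python3 -m pendant '[[0,0,0,0]]' 1 >/dev/null
python3 -c "
from h import *
c=cam('scene')['img'];a=cv2.resize(c[190:300,220:340,::-1],None,fx=4,fy=4);cv2.imwrite('pics/b.png',a)
for o in r.outline_of('weight','scene')[:2]: print(o['score'],o['bbox'])"
```

```text
0.92 [265.4, 248.2, 18.1, 26.8]
```

View pics/b.png

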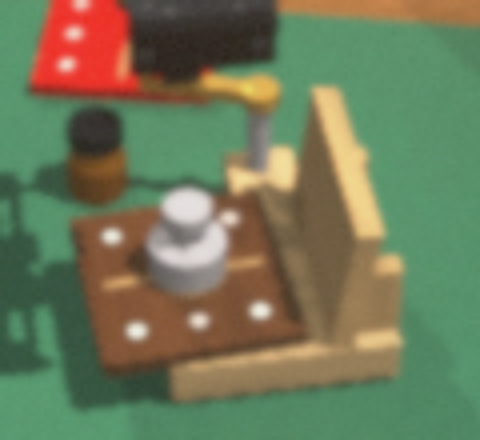

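The weight is unmoved and upright (grip at crop (187,207)). I'll redo the grasp and wait for the grip this time.

```bash

python3 -m pendant '[[0,0,0,0],[0,0,0,0],[0,0,0,0],[0,0,0.01,0],[0,0,0.01,0],[0,0,0.01,0],[0,0,0.01,0],[0,0,0.01,0]]' 0.75
python3 -m pendant '[[0,0,0.01,0],[0,0,0.01,0],[0,0,0.01,0],[0,0,0.015,0],[0,0,0.017,0],[0,0,0.015,0],[0,0,0,0]]'
python3 g.py .639 -.015 .091
```

```text
time: 7.55
ee_pos: [0.6391, -0.0153, 0.1649]
eef_rot: [0.602, 0.798, -0.0, -0.0]
ft_force: [-0.2, 0.2, 0.4]
width: 0.0601
grip_force: 0.0
time: 8.13
ee_pos: [0.6376, -0.0151, 0.086]
eef_rot: [0.602, 0.798, -0.002, -0.002]
ft_force: [-0.8, 0.1, -0.3]
width: 0.0652
grip_force: 0.0
t 8.1333 p [ 0.6376 -0.0151  0.086 ] jig [-0.0773  0.0036  0.086 ] yaw err tool x - jig x -0.002785417786105304 tilt [-0.0046 -0.0004 -1.    ] F(jig) [ 0.2737  0.7078 -0.3031] w 0.06519754567528263 g 0.0
to go tool [-0.0002  0.0013 -0.005 ]
```

```bash

python3 -m pendant '[[0,0,-0.003,0],[0,0,0,0],[0,0,0,0],[0,0,0,0],[0,0,0,0],[0,0,0,0],[0,0,0,0],[0,0,0,0]]' 0 30
python3 -m pendant '[[0,0,0,0],[0,0,-0.005,0],[0,0,-0.02,0],[0,0,-0.03,0],[0,0,-0.03,0],[0,0,-0.03,0],[0,0,-0.01,0],[0,0,0,0]]'
python3 g.py .5135 .3427 .213
```

```text
time: 8.8
ee_pos: [0.6393, -0.0155, 0.0928]
eef_rot: [0.602, 0.798, -0.0, -0.0]
ft_force: [-3.8, -0.5, 3.9]
width: 0.0288
grip_force: 30.0
time: 9.47
ee_pos: [0.6407, -0.0153, 0.2198]
eef_rot: [0.602, 0.798, 0.002, 0.002]
ft_force: [1.4, -0.2, -5.2]
width: 0.0287
grip_force: 30.0
t 9.4667 p [ 0.6407 -0.0153  0.2198] jig [-0.0784  0.0007  0.2198] yaw err tool x - jig x -0.0028085057388704815 tilt [ 0.0043  0.0006 -1.    ] F(jig) [-0.5585 -1.3363 -5.2174] w 0.02871302090605661 g 29.99923978932202
to go tool [ 0.3792 -0.0241  0.0065]
```

```bash

python3 -m pendant '[[0.015,0,0,0],[0.027,-0.002,0,0],[0.03,-0.002,0,0],[0.03,-0.002,0,0],[0.03,-0.002,0,0],[0.03,-0.002,0,0],[0.03,-0.002,0,0],[0.03,-0.002,0,0]]' >/dev/null
python3 -m pendant '[[0.03,-0.002,0,0],[0.03,-0.002,0,0],[0.03,-0.002,0,0],[0.03,-0.002,0,0],[0.025,-0.002,0,0],[0.012,0,0,0],[0,0,0,0],[0,0,0,0]]' >/dev/null
python3 g.py .5135 .3427 .055
```

```text
t 10.8 p [0.5116 0.3425 0.2153] jig [0.3012 0.0256 0.2153] yaw err tool x - jig x -0.0015376240309497025 tilt [-0.0021 -0.0023 -1.    ] F(jig) [-0.4765  0.1495 -5.0617] w 0.028671063810254686 g 29.99903245596215
to go tool [-0.0001  0.0023  0.1603]
```

```bash

python3 -m pendant '[[0,0,0.02,0],[0,0,0.03,0],[0,0,0.03,0],[0,0,0.03,0],[0,0,0.025,0],[0,0,0.015,0],[0,0,0.005,0],[0,0,0,0]]' >/dev/null
python3 g.py .5135 .3427 .051
```

```text
t 11.4667 p [0.5121 0.3404 0.0608] jig [0.2991 0.0257 0.0608] yaw err tool x - jig x -0.004697949158054104 tilt [-0.002  -0.0027 -1.    ] F(jig) [-0.3659 -0.5581 -4.4393] w 0.028981084996448404 g 29.999188128858805
to go tool [0.0018 0.002  0.0097]
```

```bash

python3 -m pendant '[[0,0,0.004,0],[0,0,0.003,0],[0,0,0.002,0],[0,0,0,0],[0,0,0,0]]'
```

```text
time: 11.88
ee_pos: [0.5126, 0.3427, 0.054]
eef_rot: [0.602, 0.798, 0.0, 0.0]
ft_force: [-0.1, -1.1, -5.1]
width: 0.0289
grip_force: 30.0
```

```bash

python3 -m pendant '[[0,0,0.0015,0],[0,0,0.0015,0],[0,0,0,0],[0,0,0,0]]'
python3 -m pendant '[[0,0,0.0015,0],[0,0,0,0],[0,0,0,0]]'
```

```text
time: 12.22
ee_pos: [0.5124, 0.3425, 0.0505]
eef_rot: [0.602, 0.798, -0.0, -0.0]
ft_force: [-1.3, 0.6, -4.3]
width: 0.0292
grip_force: 30.0
time: 12.47
ee_pos: [0.5125, 0.3428, 0.0497]
eef_rot: [0.602, 0.798, 0.0, -0.0]
ft_force: [-3.2, -1.3, 4.1]
width: 0.0287
grip_force: 30.0
```

```bash

python3 -m pendant '[[0,0,0,0],[0,0,0,0],[0,0,0,0],[0,0,0,0],[0,0,0,0],[0,0,0,0],[0,0,-0.01,0],[0,0,-0.02,0]]' 0.8
python3 -m pendant '[[0,0,-0.03,0],[0,0,-0.03,0],[0,0,-0.03,0],[0,0,-0.03,0],[0,0,-0.02,0],[-0.02,0.003,0,0],[-0.03,0.003,0,0],[-0.03,0.003,0,0]]' 
python3 - <<'E'
from h import *
np.set_printoptions(precision=4,suppress=True)
J=np.array([.6197,.0602,1.8517]);Mj=R.from_euler("z",J[2]).as_matrix()
inj=lambda P:(Mj.T@(np.array(P)-[J[0],J[1],0])).round(3)
T=cam("top");S=cam("scene")
for o in r.outline_of("weight","scene")[:2]: print(o["score"],o["bbox"],at(S,o["bbox"][0],o["bbox"][1],.03))
for o in r.outline_of("weight","top")[:2]: print(o["score"],o["bbox"],at(T,o["bbox"][0],o["bbox"][1],.03))
for o in r.outline_of("driver","top")[:1]: print(o["score"],o["bbox"])
print("driver tip/handle",inj(at(T,341,143,.01)),inj(at(T,351,199,.015)))
cv2.imwrite("pics/c.png",T["img"][100:250,100:380,::-1])
E
python3 g.py
```

```text
time: 13.13
ee_pos: [0.5111, 0.3417, 0.0777]
eef_rot: [0.602, 0.798, -0.002, -0.0]
ft_force: [-0.4, 0.0, 0.6]
width: 0.0681
grip_force: 0.0
time: 13.8
ee_pos: [0.5431, 0.268, 0.2203]
eef_rot: [0.601, 0.799, 0.001, 0.0]
ft_force: [0.8, -1.1, 0.6]
width: 0.0696
grip_force: 0.0
0.81 [404.8, 241.2, 19.9, 23.7] [0.5196 0.3413 0.03  ]
0.82 [351.7, 175.9, 16.2, 49.2]
driver tip/handle [-0.273  0.005  0.01 ] [-0.233  0.166  0.015]
t 14.05 p [0.5429 0.2686 0.2196] jig [0.2215 0.0161 0.2196] yaw err tool x - jig x -0.0028744969778768947 tilt [ 0.0002  0.0009 -1.    ] F(jig) [ 0.407   0.0636 -0.373 ] w 0.06972572323251178 g 0.0
```

View pics/c.png

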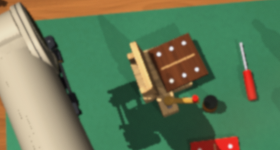

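Weight is standing in the tray (scene, ~(405,241)) and the arm's link hides the tray from above. The screwdriver is at jig x ≤ -0.233. Moving to the front of the blank.

```bash

python3 -m pendant '[[-0.03,0.001,0,0],[-0.03,0.002,0,0],[-0.03,0.002,0,0],[-0.03,0.002,0,0],[-0.03,0.002,0,0],[-0.03,0.002,0,0],[-0.03,0.002,0,0],[-0.03,0.001,0,0]]' >/dev/null
python3 -m pendant '[[-0.03,0.001,0,0],[-0.03,0.001,0,0],[-0.03,0,0,0],[-0.03,0,0,0],[-0.026,0,0,0],[-0.012,0,0,0],[0,0,0.02,0],[0,0,0.03,0]]' >/dev/null
python3 -m pendant '[[0,0,0.03,0],[0,0,0.02,0],[0,0,0.01,0],[0,0,0,0],[0,0,0,0]]'
python3 g.py
```

```text
time: 15.8
ee_pos: [0.6681, -0.1092, 0.1097]
eef_rot: [0.602, 0.799, 0.0, 0.0]
ft_force: [0.8, 0.5, 0.3]
width: 0.0699
grip_force: 0.0
t 15.8 p [ 0.6681 -0.1092  0.1097] jig [-0.1762  0.0005  0.1097] yaw err tool x - jig x -0.0016502542629877048 tilt [ 0.0003  0.0003 -1.    ] F(jig) [ 0.307  -0.8895  0.272 ] w 0.06987789499853629 g 0.0
```

```bash

python3 -m pendant '[[0,0,0.025,0],[0,0,0.03,0],[0,0,0.018,0],[0,0,0.01,0],[0,0,0,0],[0.005,0,0,0],[0.005,0,0,0],[0.005,0,0,0]]'
python3 -m pendant '[[0.004,0,0,0],[0.004,0,0,0],[0.004,0,0,0],[0.004,0,0,0],[0,0,0,0]]'
python3 g.py
python3 -m pendant '[[0.002,0,0,0],[0.002,0,0,0],[0.002,0,0,0],[0,0,0,0]]'
python3 g.py
```

```text
time: 16.47
ee_pos: [0.6645, -0.0952, 0.0279]
eef_rot: [0.602, 0.798, 0.001, 0.001]
ft_force: [-0.3, 1.0, -0.5]
width: 0.0696
grip_force: 0.0
time: 16.88
ee_pos: [0.6591, -0.0793, 0.0261]
eef_rot: [0.602, 0.799, 0.0, -0.0]
ft_force: [0.7, 0.1, -0.3]
width: 0.0694
grip_force: 0.0
t 16.8833 p [ 0.6591 -0.0793  0.0261] jig [-0.145   0.0009  0.0261] yaw err tool x - jig x -0.002057456795038659 tilt [ 0.0001  0.0005 -1.    ] F(jig) [-0.1282 -0.7143 -0.2542] w 0.06936610752808464 g 0.0
time: 17.22
ee_pos: [0.6574, -0.0743, 0.026]
eef_rot: [0.602, 0.798, 0.0, -0.0]
ft_force: [-0.8, 0.1, 0.6]
width: 0.0696
grip_force: 0.0
t 17.2167 p [ 0.6574 -0.0743  0.026 ] jig [-0.1397  0.001   0.026 ] yaw err tool x - jig x -0.0027339549607512392 tilt [ 0.      0.0002 -1.    ] F(jig) [0.2753 0.7447 0.6344] w 0.06956291675819556 g 0.014379309432115406
```

```bash

python3 -m pendant '[[0.002,0,0,0],[0.002,0,0,0],[0,0,0,0]]'>/dev/null
python3 g.py
python3 -m pendant '[[0.001,0,0,0],[0.001,0,0,0],[0,0,0,0]]'>/dev/null
python3 g.py
python3 -c "
from h import *
c=cam('scene')['img'];a=cv2.resize(c[190:300,220:340,::-1],None,fx=4,fy=4);cv2.imwrite('pics/d.png',a)"
```

```text
t 17.4667 p [ 0.6563 -0.0708  0.026 ] jig [-0.136   0.0012  0.026 ] yaw err tool x - jig x -0.002949090825493883 tilt [-0.0001 -0.0002 -1.    ] F(jig) [-0.6609  0.2335  0.8704] w 0.06956550932331763 g 0.5549630429595709
t 17.7167 p [ 0.6558 -0.0706  0.0261] jig [-0.1357  0.0016  0.0261] yaw err tool x - jig x -0.004623024388746844 tilt [ 0.0005 -0.0019 -1.    ] F(jig) [-5.837   0.3014 -0.6266] w 0.0693512379488786 g 3.107033260166645
```

View pics/d.png

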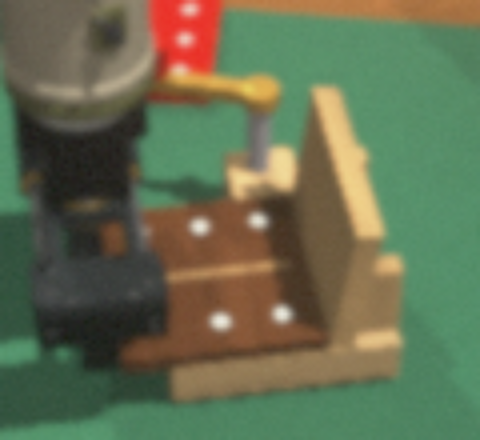

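The blank is square on the fence (far edge parallel to the fence foot, two dots at crop (258,220) and (282,313)). I'll preload and lift a first bit along the arc, tracking the dots numerically.

```bash
cat > dots.py <<'E'
from h import *
def dots():
    c=cam("scene")["img"][190:300,220:320]; m=cv2.inRange(cv2.cvtColor(c,cv2.COLOR_RGB2HSV),(0,0,165),(180,70,255))
    n,l,st,ce=cv2.connectedComponentsWithStats(m)
    print("dots",[(*(ce[i]*4).round().astype(int),int(st[i,4])) for i in range(1,n) if 3<st[i,4]<60])
    for o in r.outline_of("blank","scene")[:2]: print("blank",round(o["score"],2),np.round(o["bbox"],1))
dots()
E
python3 dots.py
python3 -m pendant '[[0.002,0,0,0],[0.001,0,-0.002,0],[0,0,-0.004,0],[0,0,-0.005,0],[0.0005,0,-0.005,0],[0.0005,0,-0.005,0],[0,0,0,0]]'
python3 g.py; python3 dots.py
```

```text
dots [(np.int64(124), np.int64(75), 35), (np.int64(264), np.int64(162), 4), (np.int64(254), np.int64(218), 13), (np.int64(197), np.int64(225), 15), (np.int64(279), np.int64(314), 16), (np.int64(220), np.int64(319), 19)]
blank 0.89 [265.5 201.2  12.7  32.5]
blank 0.66 [275.6 262.4  55.8  45.7]
time: 18.45
ee_pos: [0.655, -0.0686, 0.0483]
eef_rot: [0.603, 0.797, -0.001, 0.002]
ft_force: [0.2, -10.4, -0.5]
width: 0.0698
grip_force: 5.1
t 18.45 p [ 0.655  -0.0686  0.0483] jig [-0.1335  0.0018  0.0483] yaw err tool x - jig x -0.005811192089920425 tilt [ 0.0017 -0.0036 -1.    ] F(jig) [-10.0579   2.6671  -0.4683] w 0.06980734828437211 g 5.092920656315982
dots [(np.int64(127), np.int64(43), 33), (np.int64(203), np.int64(212), 13), (np.int64(258), np.int64(214), 12), (np.int64(224), np.int64(306), 18), (np.int64(282), np.int64(306), 13)]
blank 0.88 [266.6 197.6  14.6  24.1]
blank 0.73 [274.4 259.9  54.   40.4]
```

It's tipping: the dots rose with the finger, at 10 N push. I'll continue along the arc.

```bash

python3 -m pendant '[[0.0008,0,-0.005,0],[0.0008,0,-0.005,0],[0.001,0,-0.005,0],[0.001,0,-0.006,0],[0.0015,0,-0.005,0],[0.0017,0,-0.005,0],[0.002,0,-0.005,0],[0.002,0,-0.005,0]]' >/dev/null
python3 g.py; python3 dots.py
```

```text
t 19.2167 p [ 0.6519 -0.0577  0.0889] jig [-0.1223  0.0018  0.0889] yaw err tool x - jig x -0.0057143579819374235 tilt [ 0.0013 -0.0031 -1.    ] F(jig) [-8.2458  2.5575  2.7337] w 0.06981848133623358 g 4.120651753619313
dots [(np.int64(264), np.int64(162), 4), (np.int64(214), np.int64(187), 12), (np.int64(264), np.int64(204), 8), (np.int64(180), np.int64(265), 15), (np.int64(236), np.int64(282), 12), (np.int64(288), np.int64(298), 10)]
blank 0.84 [278.3 252.5  51.8  52.3]
blank 0.71 [269.1 202.8  11.4  26.8]
```

```bash

python3 -m pendant '[[0.0025,0,-0.0047,0],[0.0025,0,-0.0045,0],[0.0028,0,-0.0045,0],[0.003,0,-0.0043,0],[0.0032,0,-0.004,0],[0.0034,0,-0.004,0],[0.0036,0,-0.0038,0],[0.0038,0,-0.0037,0]]' >/dev/null
python3 g.py; python3 dots.py
```

```text
t 19.9833 p [ 0.6451 -0.0311  0.1222] jig [-0.0948  0.0009  0.1222] yaw err tool x - jig x -0.003633301207020212 tilt [ 0.0009 -0.0001 -1.    ] F(jig) [-1.7662 -0.1259  1.5787] w 0.0698540344751499 g 1.014003089367187
dots [(np.int64(66), np.int64(62), 4), (np.int64(224), np.int64(228), 8), (np.int64(262), np.int64(263), 5)]
blank 0.92 [284.4 245.4  39.6  61.4]
blank 0.87 [252.4 201.4  45.4  27.7]
```

```bash

python3 -m pendant '[[0.004,0,-0.0035,0],[0.004,0,-0.0033,0],[0.0043,0,-0.003,0],[0.0045,0,-0.0027,0],[0.0046,0,-0.0025,0],[0.0047,0,-0.0023,0],[0.0047,0,-0.0022,0],[0.005,0,-0.002,0]]' >/dev/null
python3 g.py; python3 dots.py
```

```text
t 20.75 p [0.6349 0.0042 0.1432] jig [-0.058   0.0009  0.1432] yaw err tool x - jig x -0.002783012963205822 tilt [-0.0001  0.0002 -1.    ] F(jig) [-0.5058 -0.1162 -0.5091] w 0.06978384067387444 g 0.10302527662133798
dots [(np.int64(66), np.int64(62), 4)]
blank 0.57 [243.4 200.9  24.8  32.9]
```

```bash

python3 -m pendant '[[0.005,0,-0.0015,0],[0.005,0,-0.0012,0],[0.005,0,-0.001,0],[0.005,0,-0.001,0],[0.005,0,-0.0005,0],[0.005,0,0,0],[0.005,0,0,0],[0.004,0,0,0]]' >/dev/null
python3 g.py
python3 -m pendant '[[0.004,0,0,0],[0.003,0,0,0],[0.002,0,0,0],[0,0,0,0],[0,0,0,0]]' >/dev/null
python3 g.py
python3 -c "
from h import *
c=cam('scene')['img'];a=cv2.resize(c[190:300,220:340,::-1],None,fx=4,fy=4);cv2.imwrite('pics/e.png',a)
for o in r.outline_of('blank','scene')[:3]: print(o['score'],o['bbox'])"
```

```text
t 21.5167 p [0.6242 0.0419 0.1482] jig [-0.0188  0.0008  0.1482] yaw err tool x - jig x -0.002545724901149571 tilt [-0.0001  0.0002 -1.    ] F(jig) [ 0.8956 -0.1922 -0.6453] w 0.06989842437076764 g 1.6917979645952874e-05
t 21.9333 p [0.6219 0.0497 0.1482] jig [-0.0107  0.0007  0.1482] yaw err tool x - jig x -0.002886829810436753 tilt [ 0.  0. -1.] F(jig) [-0.3238  0.7697 -0.0529] w 0.06961602974076192 g 0.0
0.79 [251.1, 200.6, 44.2, 36.0]
0.65 [301.1, 242.8, 21.7, 70.6]
0.43 [138.1, 233.2, 29.1, 47.4]
```

View pics/e.png

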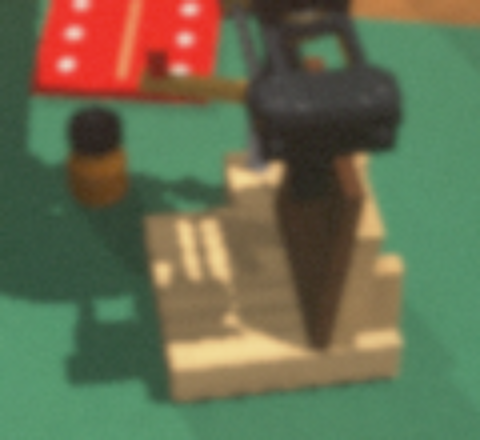

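The blank stands, its foot around crop (320,350) near the fence foot. I'll press lightly until it meets the fence, then check the foot position.

```bash

python3 -m pendant '[[0.002,0,0,0],[0.002,0,0,0],[0.002,0,0,0],[0.001,0,0,0],[0,0,0,0]]' >/dev/null
python3 g.py
python3 - <<'E'
from h import *
from g import J
M=R.from_euler("z",J[2]).as_matrix()
S=cam("scene")
for q in [(0,-.065,.036),(-.012,-.065,.036),(-.03,-.065,.036),(.0132,-.068,.13)]:
    print(q,((proj(S,M@np.array(q)+[J[0],J[1],0])[0]-[220,190])*4).round())
E
```

```text
t 22.45 p [0.6208 0.0542 0.1491] jig [-0.0061  0.0007  0.1491] yaw err tool x - jig x -0.0051215667875272874 tilt [ 0.002  -0.0023 -1.    ] F(jig) [-7.6504  0.5176  3.698 ] w 0.06982210029687844 g 4.190995224489598
(0, -0.065, 0.036) [324. 345.]
(-0.012, -0.065, 0.036) [305. 347.]
(-0.03, -0.065, 0.036) [275. 351.]
(0.0132, -0.068, 0.13) [354. 232.]
```

Flat on the fence (contact at -0.006 as predicted, 7.6 N). Now I'll back off and go round to the keeper knob with closed fingers.

```bash

python3 -m pendant '[[-0.005,0,0,0],[-0.01,0,0,0],[-0.015,0,0,0],[-0.02,0,0,0],[-0.02,0,0,0],[0,0,-0.02,0],[0,0,-0.03,0],[0,0,-0.02,0]]' 0 20 >/dev/null
python3 g.py
python3 -c "
from h import *
S=cam('scene')
for o in r.outline_of('blank','scene')[:3]: print(o['score'],o['bbox'])"
python3 -m pendant '[[0,-0.02,0,0],[0,-0.03,0,0],[0,-0.03,0,0],[0,-0.03,0,0],[0,-0.03,0,0],[0,-0.02,0,0],[0,-0.008,0,0],[0,0,0,0]]' >/dev/null
python3 g.py
```

```text
t 23.1667 p [ 0.6394 -0.0116  0.2199] jig [-0.0745  0.001   0.2199] yaw err tool x - jig x -0.0037136113088285234 tilt [ 0.0003  0.0004 -1.    ] F(jig) [-0.435   0.0485  0.1379] w 0.02411243092475892 g 0.0
0.9 [248.7, 199.9, 34.4, 33.0]
0.77 [300.0, 244.4, 30.6, 75.7]
t 23.9333 p [ 0.4766 -0.0571  0.2181] jig [-0.0731  0.17    0.2181] yaw err tool x - jig x -0.0032737155927917705 tilt [-0.0001  0.0019 -1.    ] F(jig) [ 0.0678 -0.475   0.4495] w 0.00047878505300184187 g 0.0
```

```bash

python3 -m pendant '[[0,0,0.02,0],[0,0,0.03,0],[0,0,0.025,0],[0,0,0.012,0],[0,0,0.007,0],[0,0,0,0],[0,0,0,0]]' >/dev/null
python3 g.py
python3 -m pendant '[[0,0.008,0,0],[0,0.01,0,0],[0,0.01,0,0],[0,0.01,0,0],[0,0.01,0,0],[0,0.01,0,0],[0,0.01,0,0],[0,0,0,0]]' >/dev/null
python3 g.py
cat > knob.py <<'E'
from h import *
from g import J
M=R.from_euler("z",J[2]).as_matrix()
for n in("top","scene"):
    T=cam(n)
    h=cv2.cvtColor(T["img"],cv2.COLOR_RGB2HSV); m=cv2.inRange(h,(0,150,80),(8,255,255))|cv2.inRange(h,(172,150,80),(180,255,255))
    k,l,st,ce=cv2.connectedComponentsWithStats(m)
    for i in range(1,k):
        p=M.T@(at(T,*ce[i],.125)-[J[0],J[1],0])
        if 4<st[i,4]<120 and np.hypot(p[0]+.014,p[1]-.104)<.12: print(n,"knob jig",p.round(3),st[i,4],"ang",np.arctan2(-(p[0]+.014),p[1]-.104).round(2))
E
python3 knob.py
```

```text
t 24.5167 p [ 0.4785 -0.0569  0.1245] jig [-0.0733  0.1682  0.1245] yaw err tool x - jig x -0.002709892243420109 tilt [ 0.     -0.0007 -1.    ] F(jig) [ 0.2854 -0.7819  0.2935] w 0.00047909904062847853 g 0.0
t 25.1833 p [ 0.545  -0.037   0.1243] jig [-0.0726  0.0987  0.1243] yaw err tool x - jig x -0.0012416003454942535 tilt [ 0.001 -0.    -1.   ] F(jig) [-0.0981  0.5835 -0.2653] w 0.0004335310316554196 g 0.0
scene knob jig [-0.069  0.073  0.125] 69 ang 2.08
```

```bash

python3 -m pendant '[[0,0.008,0,0],[0,0.008,0,0],[0,0,0,0],[0,-0.01,0,0],[-0.015,-0.005,0,0],[-0.02,0,0,0],[-0.005,0,0,0],[0,0,0,0]]' >/dev/null
python3 g.py; python3 knob.py
python3 -m pendant '[[0,0.015,0,0],[0,0.02,0,0],[0,0.015,0,0],[0,0,0,0],[0.008,0,0,0],[0.01,0,0,0],[0.01,0,0,0],[0.008,0,0,0]]' >/dev/null
python3 g.py; python3 knob.py
```

```text
t 25.95 p [ 0.5546 -0.0785  0.1245] jig [-0.1152  0.101   0.1245] yaw err tool x - jig x -0.006041656568192666 tilt [ 0.0006 -0.0006 -1.    ] F(jig) [ 0.2491  0.1981 -0.6398] w 0.00022722414111350824 g 0.0
t 26.7167 p [ 0.5954 -0.0292  0.1253] jig [-0.0791  0.0481  0.1253] yaw err tool x - jig x -0.003206037865036038 tilt [ 0.0078 -0.0037 -1.    ] F(jig) [-26.4495 -22.0851 -15.2127] w 0.0006426385118088604 g 15.571664571762085
```

The push jammed: sticky contact sent the force through the pivot. I'll back off and then push along the knob's arc.

```bash

python3 -m pendant '[[-0.01,0,0,0],[-0.012,0,0,0],[0,-0.01,0,0],[0,-0.005,0,0],[0,0,0,0],[0,0,0,0]]' >/dev/null
python3 g.py; python3 knob.py
python3 -c "
from h import *
T=cam('top');S=cam('scene')
for t,n in(('keeper','top'),('keeper_knob','scene'),('blank','scene')):
  for o in r.outline_of(t,n)[:2]: print(t,n,o['score'],o['bbox'])
a=cv2.resize(S['img'][180:290,230:350,::-1],None,fx=4,fy=4);b=cv2.resize(T['img'][130:240,220:310,::-1],None,fx=4,fy=4)
cv2.imwrite('pics/f.png',np.hstack([a,b])[:,:800])"
```

```text
t 27.3167 p [ 0.5845 -0.053   0.1243] jig [-0.099   0.0651  0.1243] yaw err tool x - jig x -0.0028198993655219606 tilt [-0.0002  0.0009 -1.    ] F(jig) [-1.2886  0.2736 -0.1463] w 0.0003498669761186475 g 0.0
scene knob jig [-0.037  0.154  0.125] 94 ang 0.42
scene knob jig [-0.068  0.041  0.125] 8 ang 2.43
keeper_knob scene 0.67 [274.1, 222.3, 31.5, 22.8]
blank scene 0.78 [251.9, 200.1, 45.7, 27.0]
blank scene 0.6 [298.9, 241.3, 28.9, 71.8]
```

View pics/f.png

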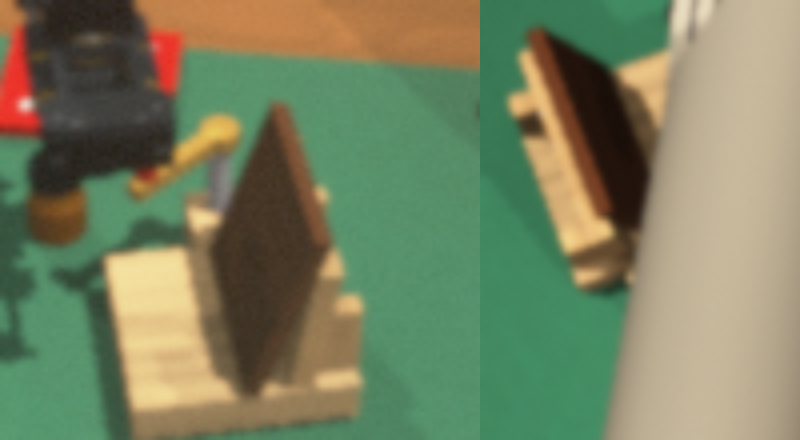

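The blank leans on the fence, but its foot (crop left (250,390) to (215,240)) now sits farther out than before. My press above the fence top kicked it out. I'll measure how far, then push it in below the fence top.

```bash
python3 - <<'E'
from h import *
from g import J
M=R.from_euler("z",J[2]).as_matrix()
S=cam("scene");T=cam("top")
f=lambda x,y:(230+(x+.5)/4-.5,180+(y+.5)/4-.5)
g=lambda x,y:(220+(x-480+.5)/4-.5,130+(y+.5)/4-.5)
ij=lambda P:(M.T@(P-[J[0],J[1],0])).round(4)
print("foot",ij(at(S,*f(250,392),.036)),ij(at(S,*f(213,240),.036)))
print("top edge y-",ij(at(S,*f(327,243),.16)),"y+",ij(at(S,*f(280,103),.16)))
print("top cam top edge corners",ij(at(T,*g(535,30),.161)),ij(at(T,*g(608,213),.161)))
E
python3 g.py
```

```text
foot [-0.0221 -0.0661  0.036 ] [-0.0202  0.0701  0.036 ]
top edge y- [ 0.0165 -0.0753  0.16  ] y+ [0.0164 0.052  0.16  ]
top cam top edge corners [ 0.0117 -0.068   0.161 ] [0.0115 0.0609 0.161 ]
t 27.7667 p [ 0.5849 -0.0533  0.1241] jig [-0.0994  0.0649  0.1241] yaw err tool x - jig x -0.002745985466917178 tilt [-0.0001 -0.     -1.    ] F(jig) [ 0.5016 -0.0183  0.1775] w 0.0006120751849878557 g 0.0
```

```bash

python3 -m pendant '[[0,0.02,0,0],[0,0.025,0,0],[0,0.02,0,0],[0,0,0.01,0],[0.02,0,0.008,0],[0.025,0,0,0],[0.02,0,0,0],[0,0,0,0]]' >/dev/null
python3 g.py
python3 -m pendant '[[0.005,0,0,0],[0.004,0,0,0],[0.003,0,0,0],[0.003,0,0,0],[0,0,0,0]]' >/dev/null
python3 g.py
```

```text
t 28.4333 p [0.6283 0.0323 0.1053] jig [-0.0292 -0.0005  0.1053] yaw err tool x - jig x 0.0024735455226527754 tilt [-0.0019  0.0024 -1.    ] F(jig) [ 1.946  -0.0806 -0.4924] w 0.000491625025726785 g 0.0
t 28.85 p [0.6254 0.0407 0.1062] jig [-0.0203 -0.0001  0.1062] yaw err tool x - jig x -0.003617379248220365 tilt [ 0.0002 -0.0008 -1.    ] F(jig) [-1.2787  0.2581  0.4496] w 0.0003953288444012429 g 0.6461620896800468
```

```bash

python3 -m pendant '[[0.002,0,0,0],[0.002,0,0,0],[0.001,0,0,0],[0,0,0,0]]' >/dev/null
python3 g.py
python3 -m pendant '[[0.002,0,0,0],[0.001,0,0,0],[0.001,0,0,0],[0,0,0,0]]' >/dev/null
python3 g.py
cat > foot.py <<'E'
from h import *
from g import J
M=R.from_euler("z",J[2]).as_matrix()
S=cam("scene")
for o in r.outline_of("blank","scene"):
    b=o["bbox"]
    if b[0]>280:
        v,u=np.nonzero(o["mask"]); i=v>=v.max()-2
        print("blank",np.round(b,1),"foot px",u[i].mean(),v.max(),(M.T@(at(S,u[i].mean(),v.max(),.036)-[J[0],J[1],0])).round(4))
# fence shade profile along board top at y=-.03: print V along x to find dark edge
h=cv2.cvtColor(S["img"],cv2.COLOR_RGB2HSV)[:,:,2]
for y in(-.055,-.03,0,.03):
    row=[]
    for x in np.arange(-.05,.003,.004):
        p=proj(S,M@np.array([x,y,.036])+[J[0],J[1],0])[0]; row.append(int(cv2.getRectSubPix(h,(1,1),tuple(map(float,p)))[0,0]))
    print(y,row)
E
python3 foot.py
```

```text
t 29.1833 p [0.6244 0.0444 0.1065] jig [-0.0164 -0.0001  0.1065] yaw err tool x - jig x -0.004551479153580562 tilt [ 0.001  -0.0017 -1.    ] F(jig) [-5.6101 -0.1172  0.0377] w 0.0002451403289832412 g 2.715185056658811
t 29.5167 p [0.6236 0.047  0.1065] jig [-0.0137 -0.0001  0.1065] yaw err tool x - jig x -0.005521670602207429 tilt [ 0.0016 -0.0032 -1.    ] F(jig) [-9.3184  0.0281 -0.1509] w 0.00045536521038286803 g 4.537699375105149
blank [300.9 261.   18.4  31.4] foot px 299.3333333333333 276 [-0.004  -0.0637  0.036 ]
-0.055 [153, 161, 158, 151, 158, 156, 141, 121, 121, 129, 104, 74, 73, 78]
-0.03 [155, 124, 112, 106, 100, 103, 106, 118, 122, 121, 99, 68, 62, 63]
0 [139, 128, 125, 117, 113, 106, 106, 105, 104, 101, 90, 68, 64, 59]
0.03 [139, 138, 138, 138, 136, 138, 137, 134, 135, 133, 109, 71, 61, 61]
```

The foot edge is back at x ≈ -0.009 and square across all y. I'll back off and return to the knob, pushing along its arc this time.

```bash

python3 -m pendant '[[-0.004,0,0,0],[-0.008,0,0,0],[-0.02,0,0,0],[-0.03,0,0,0],[-0.027,0,0,0],[0,0,-0.012,0],[0,0,-0.006,0],[0,0,0,0]]' >/dev/null
python3 foot.py | tail -4
python3 -m pendant '[[0,-0.02,0,0],[0,-0.025,0,0],[0,-0.012,0,0],[0,0,0,0],[0.007,0,0,0],[0.007,0,0,0],[0.004,0.003,0,0],[0,0,0,0]]' >/dev/null
python3 g.py
```

```text
-0.055 [240, 240, 239, 234, 220, 185, 145, 124, 124, 135, 108, 77, 79, 83]
-0.03 [213, 148, 117, 108, 105, 105, 106, 120, 129, 123, 103, 74, 69, 69]
0 [216, 159, 128, 119, 116, 112, 109, 106, 108, 107, 92, 71, 68, 67]
0.03 [233, 188, 147, 139, 140, 140, 140, 139, 137, 135, 113, 79, 66, 66]
t 31.05 p [ 0.593  -0.0318  0.1248] jig [-0.081   0.0511  0.1248] yaw err tool x - jig x -0.0008026142795798386 tilt [ 0.0045 -0.0017 -1.    ] F(jig) [-5.415  -3.543   0.6551] w 0.00019309101386465416 g 2.325669676065445
```

```bash

python3 -m pendant '[[0.003,0.004,0,0],[0.004,0.0045,0,0],[0.004,0.004,0,0],[0.004,0.003,0,0],[0.004,0.002,0,0],[0,0,0,0]]' >/dev/null
python3 g.py; python3 knob.py
```

```text
t 31.55 p [ 0.602  -0.008   0.1238] jig [-0.0606  0.0359  0.1238] yaw err tool x - jig x -0.0008308233693614664 tilt [-0.0009  0.0007 -1.    ] F(jig) [ 0.2883 -0.7188  0.3617] w 0.0005696360704269827 g 0.0
scene knob jig [-0.072  0.186  0.125] 8 ang 0.61
```

```bash

python3 -m pendant '[[0.004,0.0015,0,0],[0.005,0.0015,0,0],[0.005,0.001,0,0],[0.005,0.001,0,0],[0.004,0,0,0],[0.003,0,0,0],[0,0,0,0]]' >/dev/null
python3 g.py
python3 -m pendant '[[0.002,0,0,0],[0.001,0,0,0],[0.001,0,0,0],[0,0,0,0]]' >/dev/null
python3 g.py
```

```text
t 32.2333 p [0.5994 0.0176 0.1242] jig [-0.0354  0.0313  0.1242] yaw err tool x - jig x -0.001711008723352725 tilt [-0.0005  0.0007 -1.    ] F(jig) [-0.2087  0.2876  0.5805] w 0.0007004236799996318 g 0.0
t 32.5667 p [0.5986 0.0203 0.1242] jig [-0.0325  0.0314  0.1242] yaw err tool x - jig x -0.0029668351798775028 tilt [-0.0001  0.0001 -1.    ] F(jig) [-0.2998 -1.5522 -0.4188] w 0.0004072484172587234 g 0.19002438057214022
```

```bash

python3 -m pendant '[[0.002,0,0,0],[0.001,0,0,0],[0.001,0,0,0],[0,0,0,0]]' >/dev/null
python3 g.py
python3 -m pendant '[[0.002,0,0,0],[0.001,0,0,0],[0,0,0,0]]' >/dev/null
python3 g.py
```

```text
t 32.9 p [0.5982 0.0212 0.1244] jig [-0.0315  0.0315  0.1244] yaw err tool x - jig x -0.005288306391302289 tilt [ 0.0018 -0.0034 -1.    ] F(jig) [-9.8276 -2.0848 -1.7857] w 0.0006987895159797325 g 4.75515604019165
t 33.15 p [0.598  0.0216 0.1246] jig [-0.0311  0.0315  0.1246] yaw err tool x - jig x -0.007257052454507473 tilt [ 0.0034 -0.0062 -1.    ] F(jig) [-17.2777  -3.5938  -4.0406] w 0.00045774442149789323 g 8.55160117149353
```

At the stop (-0.0315 as predicted, force rises). I'll back off, raise clear and check.

```bash

python3 -m pendant '[[-0.005,0,0,0],[-0.01,0,0,0],[-0.02,0,0,0],[-0.03,0,0,0],[-0.03,0,0,0],[0,0,-0.03,0],[0,0,-0.03,0],[0,0,-0.03,0]]' >/dev/null
python3 -m pendant '[[-0.03,0.03,0,0],[-0.03,0.03,0,0],[-0.03,0.03,0,0],[-0.02,0.02,0,0],[0,0,0,0],[0,0,0,0]]' >/dev/null
python3 g.py; python3 knob.py; python3 foot.py
python3 -c "
from h import *
T=cam('top');S=cam('scene')
cv2.imwrite('pics/z.png',np.hstack([cv2.resize(S['img'][180:290,220:340,::-1],None,fx=4,fy=4),cv2.resize(T['img'][130:240,230:310,::-1],None,fx=4,fy=4)]))
for t in 'weight','glue','tin','polish','driver':
  for n in 'scene','top':
    for o in r.outline_of(t,n)[:1]: print(t,n,round(o['score'],2),o['bbox'])"
```

```text
t 34.3167 p [ 0.7568 -0.1403  0.2121] jig [-0.2307 -0.0762  0.2121] yaw err tool x - jig x -0.0041393530796944855 tilt [-0.0026 -0.0004 -1.    ] F(jig) [0.3825 1.3121 0.5657] w 0.00038675821075781356 g 0.0
top knob jig [-0.015  0.035  0.125] 50 ang 3.13
scene knob jig [-0.012  0.027  0.125] 60 ang -3.12
blank [299.9 240.8  23.6  72.3] foot px 299.3333333333333 277 [-0.0046 -0.0669  0.036 ]
-0.055 [241, 241, 240, 236, 224, 199, 171, 153, 145, 137, 111, 79, 79, 84]
-0.03 [215, 156, 132, 132, 131, 131, 130, 129, 128, 127, 103, 75, 66, 70]
0 [218, 164, 134, 133, 135, 135, 135, 135, 136, 133, 112, 81, 70, 69]
0.03 [235, 192, 150, 145, 143, 143, 142, 142, 142, 138, 116, 83, 69, 67]
weight scene 0.79 [405.9, 240.4, 21.9, 26.1]
weight top 0.75 [153.1, 223.1, 19.4, 17.9]
glue top 0.73 [398.7, 161.8, 25.8, 25.3]
tin scene 0.56 [159.9, 204.4, 24.2, 29.2]
tin top 0.96 [406.6, 219.7, 29.5, 24.5]
polish scene 0.7 [245.4, 229.1, 14.9, 25.0]
driver scene 0.7 [289.6, 248.1, 64.2, 79.9]
driver top 0.7 [349.9, 172.3, 17.7, 56.8]
```

Keeper reads 3.13, the blank's foot is square at the fence, the weight is in the tray and the bystanders haven't moved.

```bash
python3 -c "
from bench import r
print(r.close_job())"
```

```text
the job is handed in; nothing more can be done
None
```

The job is handed in at about 34 s of the 72 s, with no verdict returned. By the last camera measurements the weight is in the blue tray, the blank leans square on the fence, the keeper is across at 3.13 rad, and the glue, tin, jar and screwdriver had not visibly moved.

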